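# Ratchet a battery into the test cradle

### The arm

A 6-joint arm with a two-finger parallel gripper is mounted at the origin on a cart in front of the work surface, level with it; the furniture and walls round the work are solid. World frame = base frame: x ahead of the robot, y to its left, z up, the work surface at z = 0. Lengths are in m, angles in rad, forces in N, time in s.
With the tool pointing down it reaches from about 0.3 to 0.85 m from the base axis. Payload 4.2 kg.
Tool frame: the origin (TCP) lies at the very end of the fingers, on their centre line; the grasp point (between the pads) lies 19 mm behind it; z points along the fingers, y is the line along which they close (so a half turn about z gives the same grasp; the last joint's range is limited). The gripper opens to 91 mm and grips with 3 to 60 N. Pads are 32 mm wide; open, the fingers measure 118 mm over their backs; the gripper's body (76 mm by 178 mm) begins 60 mm behind the grasp point.
Start: joints at [-1.306, 0.32, 1.565, -0, 1.257, -0.02], TCP at [0.162, -0.552, 0.214] pointing down, gripper open.
Joint ranges: [-3.11, 3.11], [-0.84, 2.01], [0.21, 2.61], [-1.34, 4.49], [0.05, 2.63], [-2.56, 2.56]. Speed limits (rad/s): [2.57, 2.57, 3.14, 3.14, 3.14, 3.14].

### API

Orientations are given as a rotation vector (axis times angle).
In Python, from plant import arm, kinematics, eyes, workorder, readout gives the robot as it stands. The module is installed in compiled form; this text tells all that it offers. Calls block until the motion is done:
- arm.move_ptp(position, orientation): joint-space move of the TCP to a pose.
- arm.move_straight(position, frame=None, rate=0.15, contact_N=None): straight line of the TCP; frame=None keeps the orientation; rate is the mean speed in m/s. With contact_N (N) it stops when the force on the tool has changed by that much, and returns True; else False.
- arm.move_j(angles): joint-space move.
- arm.command_gripper(opening, strength=None): finger opening in m; strength is the grip in N (None keeps the last); returns when the fingers have stopped.
- arm.pause(seconds).
- kinematics.solve_ik(position, orientation): joint angles nearest the present ones, or None.
- eyes.capture(name): name is "scene" or "top"; returns a dict with "image" (420x560x3 uint8, blue, green, red), "z_map" (420x560 float32, m along the optical axis (not along the pixel's ray), 0 where there is no reading), "fov_y" (degrees; the focal length in pixels is half the picture's height over the tangent of half this angle, whatever the lens; pixels are square), "cx", "cy" (the principal point, pixels), "D" ([k1, k2, p1, p2, k3] as OpenCV has them; the pictures are not rectified), "origin" and "rotation" of the camera in the world. Camera axes: x right, y down, z forward; pixel columns grow to the right and rows downward; lengths in m; the calibration is good to about 2 mm. A picture is of the moment at which its call begins.
A pose or a line that the arm cannot do raises arm.PlanningError and nothing moves.
- workorder.close_job(): hands the job in; it is judged then, once.
Readings, each from a call of its own:
- readout.read_time(): time.
- readout.read_joint_pos(): joint angles.
- readout.read_joint_velocities(): joint speeds.
- readout.read_tau(): joint torques, N m.
- readout.read_tcp_pos(): TCP position.
- readout.read_tool_rot(): TCP orientation.
- readout.read_wrist_force(): force on the tool from outside, world axes, zero at the start.
- readout.read_wrist_torque(): the same for the moment, N m.
- readout.read_opening(): finger opening in m.
- readout.read_grasp_force(): force on a finger pad.
Only numpy, scipy, OpenCV 4.12 (cv2) and the standard library are available. Lean on these libraries where they do the work, as an engineer would, in place of code of your own. Each camera call takes 0.05 s, during which the arm holds its last target. There are 200 camera calls.

### The job

Lay the battery in the V bed of the test cradle, then turn the red knob clockwise so that the contact pin pushes the battery along against the end stop; feel for the click at which the pin has begun to press it, give it one click more, and let go so that the pawl holds it there. Do not overtighten it, do not push the rack, post or pin directly, and do not disturb the other things on the bench.

Things in the scene. Friction and masses are not known exactly. Their poses are not given: they have to be found in the camera images.
- battery_mid (a point): Centre of the loose battery: a red and white round cell, about 16 mm in diameter and 50 mm long, 23 g, lying on the bench at the start. y axis along the cell. Either end may face the stop.
- battery: The same battery; this origin lies 7 mm below its centre when it stands as at the start. It rolls, so use battery_mid for its position.
- cradle: Test cradle, bolted down: grey base 232 x 92 x 10 mm. Origin on the bench under the bed's middle, x along the bed to the end stop, z up. The V rail runs from x -28 to +60 mm, is 13 mm wide (narrower than the cell: fingers may straddle it), lips 29 mm above the bench, only the base plate beside it. Knob axis at x -115, y 0. All but the knob is under 51 mm high.
- bed (a point): Where the battery's centre belongs when laid in the bed: 36 mm above the cradle's origin, on the line of pin and stop; x axis to the stop. Laid here, it has 5 mm free before the contact pin and 5 to 19 mm before the end stop, a black block 46 mm high that is set anew each time and is not measured.
- knob_grip (a point): Middle of the knob's red wing, on its axis, 72 mm above the bench. The wing is a bar 50 mm long, 14 mm wide, from 50 to 88 mm above the bench; grip it over its 14 mm. At knob 0 it lies along the cradle's x axis. This point does not turn with the knob.
- knob (a joint): Angle of knob and wheel, rad, 0 at the start, growing clockwise from above, end at 2.75. A sprung brass pawl catches every 0.262 rad (0, 0.262, 0.524 ...): go 0.03 or more past to let it drop; let go, the wheel runs back to that tooth. It cannot be turned back. Friction and pawl drag 0.01 to 0.06 N m; at the touch the pin adds 0.07 N m at once, then 0.057 N m a click.
- carriage: Rack and black post (46 mm high) with the brass contact pin, 9 mm across, driven 12 mm to the stop per rad of knob (3.1 mm a click). Pin tip 30 mm behind the bed's middle at knob 0; it yields on a spring: not below 6 N, then 1.5 N/mm. A battery laid at the bed point is pressed from knob 0.8 to 2.1 rad on; where must be felt. Origin and axes as the cradle's at knob 0.
- multimeter: Bystander: yellow and black multimeter, 142 x 70 x 44 mm, origin under its middle.
- parts_bowl: Bystander: steel parts bowl, 112 mm across, 34 mm high, origin under its middle.
- pen: Bystander: grey click pen, 144 mm long, origin under its middle.
There are look-alikes about, which are no part of the job. What is shaped like the battery but yellow is not meant.

How it is judged:
On the way, in this order (a step that is already met when the one before it is completed fails the run):
1. the battery lies in the V bed, let go, not yet pressed (z of battery_mid in the frame of bed between -0.004 and 0.004 m and horizontal distance between battery_mid and bed below 0.018 m and angle between the y axis of battery_mid and the x axis of bed, either way round below 0.12 rad and contact force between each of the arm, the fingers and battery below 0.1 N), for 0.2 s.
2. turning the knob brings the contact pin to bear on the battery against the stop (contact force between carriage and battery above 5 N and value of joint knob above 0.4 rad), for 0.1 s.
At the end, for the whole second after the job is handed in: The battery lies in the V bed (centre within 4 mm of its height there, within 7 degrees of the bed line), at rest, pressed by the contact pin with 8.2 to 17.5 N, the pawl alone holding the wheel (one click past the first pressing click gives 10.7 to 15.4 N) (contact force between carriage and battery between 8.2 and 17.5 N and z of battery_mid in the frame of bed between -0.004 and 0.004 m and angle between the y axis of battery_mid and the x axis of bed, either way round below 0.12 rad and velocity of joint knob between -0.03 and 0.03 rad/s and linear speed of battery below 0.01 m/s); the robot touches nothing.
It fails at once if the battery is overtightened: the pin presses it with more than 20 N (contact force between carriage and battery above 20 N).
It fails at once if the robot pushes the rack, post or pin itself with more than 5 N (contact force between the arm and carriage above 5 N).
It fails at once if the fingers push the rack, post or pin themselves with more than 5 N (contact force between the fingers and carriage above 5 N).
It fails at once if a bystander is moved by more than 30 mm (distance of any of multimeter, parts_bowl, pen from where it was at the start of the episode above 0.03 m).
It also fails if it takes over 58 s, if anything falls off the work surface, if the arm or the gripper's body presses on something with over 40 N, if the wrist force passes 120 N, or if a joint passes its speed limit or range.

## Working session

There is one attempt and no reset: what is moved stays moved. The work goes in short steps, each a Python script; the robot and the scene stay as the last script left them, time stands still between calls to the robot, and variables do not carry over. Pictures are saved under pics/ and viewed, at most 10 in all, crops included, and the job is handed in when it is done.

```bash
mkdir -p pics; cat > h.py <<'E'
import numpy as np, cv2, pickle
from plant import arm, kinematics, eyes, workorder, readout
def K(c):
    f=c["image"].shape[0]/2/np.tan(np.radians(c["fov_y"])/2)
    return np.array([[f,0,c["cx"]],[0,f,c["cy"]],[0,0,1.]])
def ray(c,uv):
    p=cv2.undistortPoints(np.float64(uv).reshape(-1,1,2),K(c),np.array(c["D"],float))[:,0]
    return np.c_[p,np.ones(len(p))]@np.array(c["rotation"]).T
def onz(c,uv,z):
    d=ray(c,uv); o=np.array(c["origin"]); return o+d*((z-o[2])/d[:,2])[:,None]
def cloud(c):
    h,w=c["z_map"].shape; v,u=np.mgrid[:h,:w]
    return (np.array(c["origin"])+ray(c,np.c_[u.ravel(),v.ravel()])*c["z_map"].reshape(-1,1)).reshape(h,w,3)
E
python3 - <<'E'
from h import *
for n in("scene","top"):
    c=eyes.capture(n); cv2.imwrite(f"pics/{n}0.png",c["image"]); pickle.dump(c,open(n+".pkl","wb"))
    print(n,c["fov_y"],c["cx"],c["cy"],c["D"],c["origin"],c["rotation"])
print(readout.read_time(),readout.read_tool_rot(),readout.read_opening())
E
```

```text
scene 50.119503971597084 288.8716832757024 212.4516638881212 [-0.08726021  0.          0.          0.          0.        ] [ 0.27373302 -0.67165348  0.63735542] [-2.20885087  0.6197145  -0.27960767]
top 51.91340724996128 269.7906757448075 208.5481398477799 [0.01579675 0.         0.         0.         0.        ] [ 0.56868452 -0.11670168  1.04197133] [-2.22532799  2.18861551 -0.05624851]
0.1 [-3.10824690e+00 -4.45652249e-01  2.84590152e-04] 0.09105834107827307
```

View pics/top0.png

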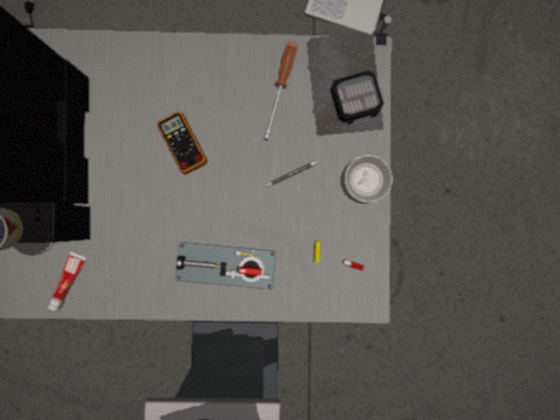

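View pics/scene0.png

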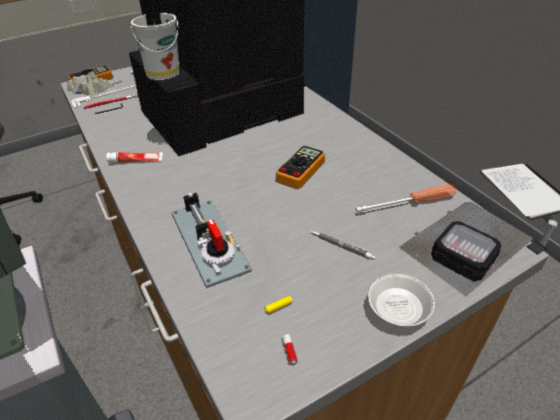

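The top view shows the cradle plate around (225,265), with the stop at its left end (180,262) and the red knob at (250,271). The red and white battery lies at (353,265) and the yellow look-alike at (317,251). Next I'll measure them.

```bash
sed -i 's/np.array(c\["rotation"\])/cv2.Rodrigues(np.array(c["rotation"],float))[0]/' h.py
python3 - <<'E'
from h import *
t=pickle.load(open("top.pkl","rb")); s=pickle.load(open("scene.pkl","rb"))
im=t["image"].astype(int); P=cloud(t)
print("cols",im[250,190],im[280,200],im[300,200],im[265,353],im[265,347],im[280,350])
def big(m,k=1):
    n,l,st,ce=cv2.connectedComponentsWithStats(m.astype(np.uint8)); 
    return [(l==i) for i in np.argsort(-st[1:,4])[:k]+1]
# battery: red/white in both
for c,(u0,u1,v0,v1) in((t,(335,375,250,280)),(s,(270,310,325,375))):
    b=c["image"].astype(int); h=np.zeros(b.shape[:2],bool); h[v0:v1,u0:u1]=1
    red=h&(b[...,2]-b[...,1]>50)
    bg=np.median(b[h],axis=0); m=big(h&(np.abs(b-bg).max(2)>35))[0]
    v,u=np.nonzero(m); p=np.c_[u,v].astype(np.float32)
    r=cv2.minAreaRect(p); w=onz(c,cv2.boxPoints(r),.008); ce=onz(c,[r[0]],.008)[0]
    print("batt",r,ce, np.linalg.norm(w-np.roll(w,1,0),axis=1).round(4), "red",red.sum(),m.sum())
    q=onz(c,p,.008)[:,:2]; ev,V=np.linalg.eigh(np.cov((q-q.mean(0)).T)); print("axis",np.degrees(np.arctan2(V[1,1],V[0,1])),q.mean(0))
    Pc=cloud(c)[m]; print("z",Pc[:,2].min(),Pc[:,2].max())
# plate
hh=P[...,2]; reg=np.zeros(hh.shape,bool); reg[230:300,165:290]=1
bg=np.median(im[295:315,150:300].reshape(-1,3),axis=0); print(bg)
for nm,m in(("h",reg&(hh>.006)),("col",reg&(np.abs(im-bg).max(2)>20))):
    m=big(cv2.morphologyEx(m.astype(np.uint8),cv2.MORPH_CLOSE,np.ones((3,3))))[0]
    v,u=np.nonzero(m); r=cv2.minAreaRect(np.c_[u,v].astype(np.float32)); w=onz(t,cv2.boxPoints(r),.01)
    print(nm,r,w.round(4).tolist(),np.linalg.norm(w-np.roll(w,1,0),axis=1),w.mean(0))
red=reg&(im[...,2]-im[...,1]>70); red=big(red)[0]; v,u=np.nonzero(red)
print("knob",onz(t,np.c_[u,v],.088).mean(0),P[red][:,2].max(),cv2.minAreaRect(np.c_[u,v].astype(np.float32)))
print("plate z",np.median(hh[248:252,186:200]),"bench",np.median(hh[300:310,150:300]))
cv2.imwrite("pics/crop1.png",np.hstack([cv2.resize(t["image"][235:295,165:285],None,fx=5,fy=5,interpolation=2)]))
cv2.imwrite("pics/crop2.png",cv2.resize(s["image"][185:290,160:260],None,fx=5,fy=5,interpolation=2))
E
```

```text
cols [120 122 113] [117 120 112] [126 130 133] [ 13  13 160] [122 128 132] [132 136 139]
batt ((354.046142578125, 264.8307800292969), (18.94445037841797, 6.314816951751709), 15.255120277404785) [ 0.47846065 -0.33176566  0.008     ] [0.0452 0.0151 0.0452 0.0151] red 68 98
axis 73.63238056343171 [ 0.47768923 -0.3343946 ]
z 0.00011549398712751291 0.019343519313725466
batt ((288.7499694824219, 349.75), (31.622774124145508, 10.435516357421875), 71.56504821777344) [ 0.4777121  -0.32960104  0.008     ] [0.0573 0.0174 0.0577 0.0165] red 161 284
axis 71.56343283128167 [ 0.47785544 -0.33073961]
z -0.002615871668716352 0.6373554224742273
[126. 130. 133.]
h ((224.84835815429688, 264.1680603027344), (98.23127746582031, 41.10322570800781), 5.19442892074585) [[0.4359, 0.0958, 0.01], [0.5328, 0.0895, 0.01], [0.5153, -0.1436, 0.01], [0.4182, -0.1363, 0.01]] [0.23283611 0.09709231 0.2338214  0.0973301 ] [ 0.47554758 -0.02365682  0.01      ]
col ((224.71722412109375, 265.1106872558594), (98.6839599609375, 39.38304901123047), 5.19442892074585) [[0.4357, 0.0965, 0.01], [0.5285, 0.0904, 0.01], [0.511, -0.1438, 0.01], [0.418, -0.1367, 0.01]] [0.23390593 0.09300928 0.23485553 0.09323811] [ 0.47330465 -0.02339292  0.01      ]
knob [ 0.46900356 -0.08717755  0.088     ] 0.09335698157022554 ((249.5, 270.5), (7.0, 21.0), 90.0)
plate z 0.010589552216367482 bench 0.0005865977215394613
```

View pics/crop1.png

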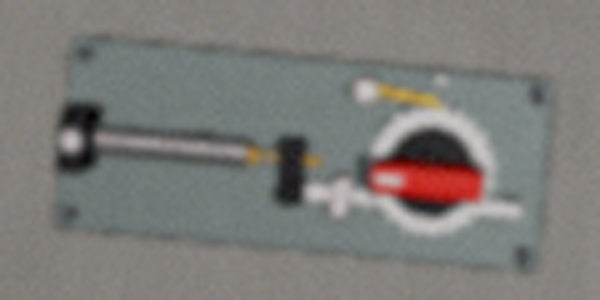

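View pics/crop2.png

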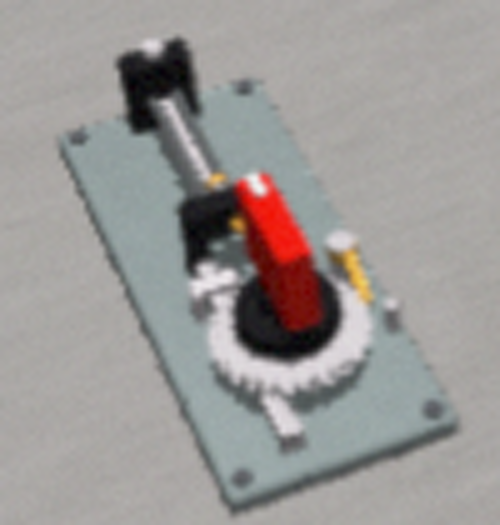

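The crops show the stop block at the left end, the rail running to crop1 (247,153), the pin and post near (290,165), and the wing along the bed axis around (427,182). I'll look closer at the battery and compute the cradle landmarks.

```bash
python3 - <<'E'
from h import *
t=pickle.load(open("top.pkl","rb")); s=pickle.load(open("scene.pkl","rb"))
def tz(x,y,z): return onz(t,[[165+(x+.5)/5-.5,235+(y+.5)/5-.5]],z)[0]
def sz(x,y,z): return onz(s,[[160+(x+.5)/5-.5,185+(y+.5)/5-.5]],z)[0]
q=lambda a:np.round(a,4)
print("rail end top",q(tz(247,153,.029)),"rail near stop",q(tz(100,138,.029)))
print("rail end scene",q(sz(208,180,.029)),"rail near stop",q(sz(165,105,.029)))
print("wing top ends top",q(tz(370,178,.088)),q(tz(483,183,.088)))
print("wing scene ends",q(sz(255,182,.088)),q(sz(297,255,.088)))
pc=[tz(*p,.01) for p in((72,36),(550,78),(542,268),(57,225))]; print("plate top",q(pc),q(np.mean(pc,0)))
pc=[sz(*p,.01) for p in((58,140),(262,80),(458,425),(230,500))]; print("plate scene",q(pc),q(np.mean(pc,0)))
a=cv2.resize(t["image"][245:285,330:380],None,fx=8,fy=8,interpolation=2); b=cv2.resize(s["image"][325:375,265:315],None,fx=8,fy=8,interpolation=2)
a=cv2.copyMakeBorder(a,0,80,0,0,0); cv2.imwrite("pics/bat.png",np.hstack([a,b]))
E
```

```text
rail end top [0.4744 0.     0.029 ] rail near stop [0.4803 0.0686 0.029 ]
rail end scene [0.4737 0.0099 0.029 ] rail near stop [0.4768 0.0645 0.029 ]
wing top ends top [ 0.4697 -0.061   0.088 ] [ 0.4683 -0.1107  0.088 ]
wing scene ends [ 0.4688 -0.0664  0.088 ] [ 0.4657 -0.1104  0.088 ]
plate top [[ 0.5268  0.0865  0.01  ]
 [ 0.5104 -0.1413  0.01  ]
 [ 0.4204 -0.1389  0.01  ]
 [ 0.4373  0.0913  0.01  ]] [ 0.4737 -0.0256  0.01  ]
plate scene [[ 0.4342  0.0897  0.01  ]
 [ 0.5268  0.0811  0.01  ]
 [ 0.506  -0.1471  0.01  ]
 [ 0.4178 -0.1366  0.01  ]] [ 0.4712 -0.0282  0.01  ]
```

View pics/bat.png

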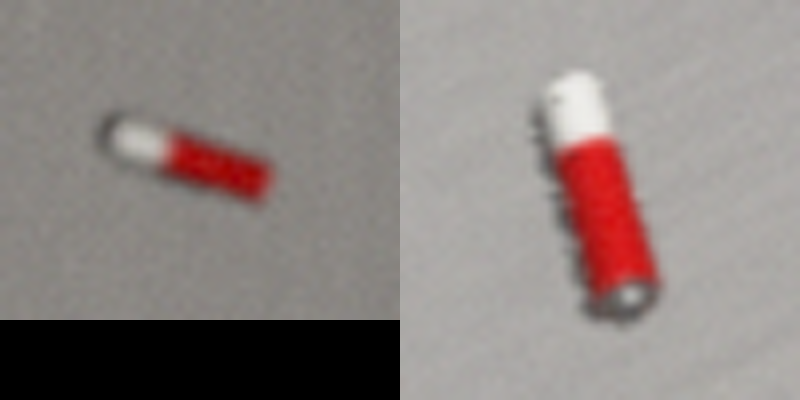

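```bash
cat >> h.py <<'E'
from scipy.spatial.transform import Rotation as Ro
def down(yaw): return (Ro.from_euler("z",yaw)*Ro.from_euler("x",np.pi)).as_rotvec()
CY=np.radians(85.7); U=np.array([np.cos(CY),np.sin(CY),0]); ORG=np.array([.4766,.0278,0])
E
python3 - <<'E'
from h import *
t=pickle.load(open("top.pkl","rb")); s=pickle.load(open("scene.pkl","rb"))
T=lambda x,y,z:onz(t,[[330+(x+.5)/8-.5,245+(y+.5)/8-.5]],z)[0]
S=lambda x,y,z:onz(s,[[265+(x-400+.5)/8-.5,325+(y+.5)/8-.5]],z)[0]
for a,b in((T(110,136,.011),T(271,182,.011)),(S(574,73,.014),S(630,292,.008))):
    d=a-b; print(a.round(4),b.round(4),((a+b)/2).round(4),np.linalg.norm(d[:2]),np.degrees(np.arctan2(d[1],d[0])))
for nm,p,y in(("bat",[.478,-.331,.002],np.radians(72.5)),("bed",ORG+[0,0,.03],CY),("knob",ORG-.115*U+[0,0,.053],CY)):
    for k in(0,np.pi,-np.pi/2,-np.pi,-2.75,-2.75+np.pi):
        j=kinematics.solve_ik(list(p),list(down(y+k))); print(nm,k,None if j is None else np.round(j,3))
E
```

```text
[ 0.4861 -0.3055  0.011 ] [ 0.4732 -0.3536  0.011 ] [ 0.4796 -0.3295  0.011 ] 0.0498074366635072 75.03477259505854
[ 0.488 -0.305  0.014] [ 0.4732 -0.3508  0.008 ] [ 0.4806 -0.3279  0.011 ] 0.04801863234399502 72.13584634417495
bat 0 [-0.625  0.537  1.814  0.     0.791 -0.32 ]
bat 3.141592653589793 None
bat -1.5707963267948966 [-0.625  0.537  1.814 -0.     0.791  1.251]
bat -3.141592653589793 None
bat -2.75 [-0.625  0.537  1.814 -0.     0.791  2.43 ]
bat 0.3915926535897931 [-0.625  0.537  1.814  0.     0.791 -0.712]
bed 0 [ 0.034  0.373  2.032 -0.     0.737  0.109]
bed 3.141592653589793 None
bed -1.5707963267948966 [0.034 0.373 2.032 0.    0.737 1.68 ]
bed -3.141592653589793 None
bed -2.75 None
bed 0.3915926535897931 [ 0.034  0.373  2.032 -0.     0.737 -0.282]
knob 0 [-0.208  0.337  2.009 -0.     0.795 -0.133]
knob 3.141592653589793 None
knob -1.5707963267948966 [-0.208  0.337  2.009  0.     0.795  1.438]
knob -3.141592653589793 None
knob -2.75 None
knob 0.3915926535897931 [-0.208  0.337  2.009 -0.     0.795 -0.524]
```

```bash
python3 - <<'E'
from h import *
y=np.radians(73.5); b=np.array([.4799,-.3288,0])
arm.command_gripper(.05)
arm.move_ptp(list(b+[0,0,.10]),list(down(y)))
arm.move_straight(list(b+[0,0,.003]),rate=.12)
arm.command_gripper(0,15)
print("open",readout.read_opening(),readout.read_grasp_force(),readout.read_tcp_pos(),readout.read_time())
arm.move_straight(list(b+[0,0,.15]),rate=.2)
arm.move_ptp(list(ORG+[0,0,.15]),list(down(CY)))
print(readout.read_opening(),readout.read_grasp_force(),readout.read_time(),readout.read_tcp_pos())
t=eyes.capture("top"); s=eyes.capture("scene"); pickle.dump((t,s),open("held.pkl","wb"))
cv2.imwrite("pics/held.png",np.vstack([cv2.resize(t["image"][220:300,160:290],(520,320),interpolation=2)[:280],cv2.resize(s["image"][130:250,130:260],(520,320),interpolation=2)]))
E
```

```text
open 0.016043302854649416 14.997261017560959 [ 0.47997453 -0.32881527  0.00316675] 3.9417
0.016179396720825395 14.9968421459198 6.1667 [0.47699754 0.027103   0.14988441]
```

View pics/held.png

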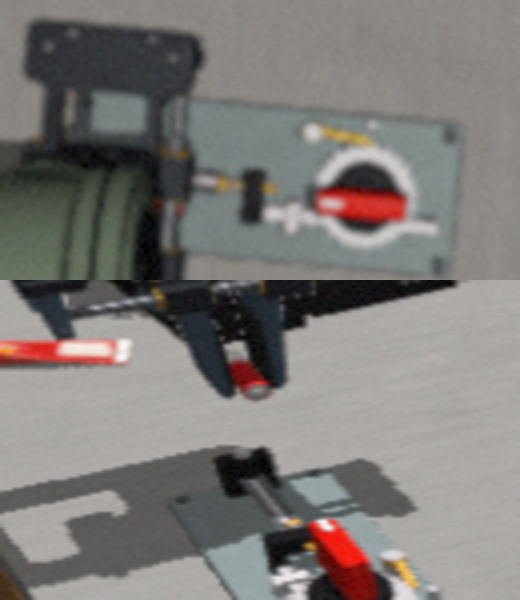

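The battery is held between the fingertips, red end towards the knob, with its near face around scene px (194,172). Next I'll check its offset in the hand, then lower it.

```bash
python3 - <<'E'
from h import *
t,s=pickle.load(open("held.pkl","rb"))
print("near face",onz(s,[[194.3,172]],.155),"expect",readout.read_tcp_pos()-.025*U)
arm.move_straight(list(ORG+[0,0,.045]),rate=.15)
c=arm.move_straight(list(ORG+[0,0,.029]),rate=.03,contact_N=2)
print("contact",c,readout.read_tcp_pos(),readout.read_wrist_force())
arm.command_gripper(.045); arm.pause(.1)
arm.move_straight(list(ORG+[0,0,.16]),rate=.25)
arm.move_ptp(list(ORG-.115*U+[0.0,-.12,.22]),list(down(CY)))
arm.pause(.1)
t=eyes.capture("top"); s=eyes.capture("scene"); pickle.dump((t,s),open("laid.pkl","wb")); print(readout.read_time())
cv2.imwrite("pics/laid.png",np.hstack([cv2.resize(t["image"][240:295,170:240],(400,314),interpolation=2),cv2.resize(s["image"][180:259,160:260],(400,314),interpolation=2)]))
E
```

```text
near face [[0.47441364 0.00249352 0.155     ]] expect [0.47514025 0.00189471 0.14989909]
contact True [0.47693031 0.02781828 0.03091045] [0.48883207 0.96783196 2.61908634]
10.1417
```

View pics/laid.png

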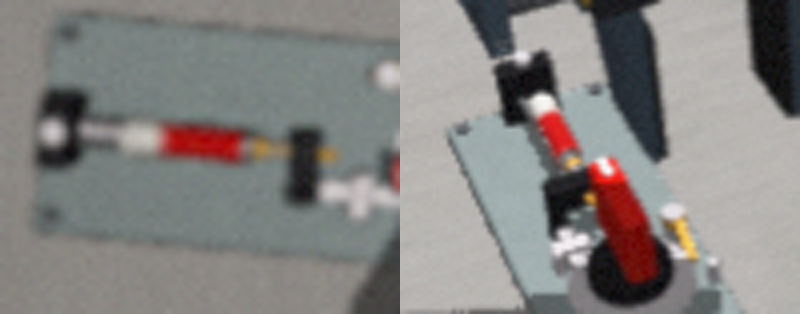

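The battery is in line in the V, with about 5 mm to the pin and about 14 mm to the stop. Next I'll grip the knob and turn it click by click.

```bash
cat >> h.py <<'E'
KN=ORG-.115*U
def turn(a,c=KN,z=.056,rate=.02): # rotate about knob axis to knob angle a
    arm.move_straight([c[0],c[1],z],list(down(CY-a)),rate=rate)
def show(tag):
    arm.pause(.15)
    yaw=Ro.from_rotvec(readout.read_tool_rot()); v=yaw.as_matrix()[:,0]
    print(tag,"a=%.3f"%(CY-np.arctan2(v[1],v[0])),"F",np.round(readout.read_wrist_force(),2),"Tz %.4f"%readout.read_wrist_torque()[2],"tau6 %.4f"%readout.read_tau()[5],"t %.2f"%readout.read_time(),flush=True)
E
python3 - <<'E'
from h import *
arm.move_ptp(list(KN+[0,0,.13]),list(down(CY)))
arm.move_straight(list(KN+[0,0,.056]),rate=.12)
show("free"); arm.command_gripper(0,8); show("grip"); print(readout.read_opening(),readout.read_grasp_force(),readout.read_tcp_pos())
arm.command_gripper(0,25); show("25N")
t0=readout.read_time(); turn(.15); show("turn"); turn(.30); show("turn"); print(readout.read_time()-t0, readout.read_tcp_pos(),readout.read_opening())
E
```

```text
free a=0.000 F [0.67 0.15 0.09] Tz -0.0315 tau6 -0.0002 t 11.71
grip a=0.000 F [ 0.49 -0.11  0.48] Tz 0.0786 tau6 0.0112 t 12.43
0.013888865380628532 8.000043779611588 [ 0.46812712 -0.08686612  0.05607899]
25N a=-0.000 F [1.04 0.42 0.71] Tz -0.0586 tau6 0.0116 t 12.80
turn a=0.148 F [-0.78  0.7   1.57] Tz 0.0132 tau6 0.0011 t 13.25
turn a=0.298 F [-1.    1.28  3.41] Tz 0.0547 tau6 -0.0059 t 13.70
0.8999999999999986 [ 0.46789947 -0.08680454  0.05603714] 0.01357812717634178
```

```bash
cat >> h.py <<'E'
def meas(n=15):
    r=[]
    for _ in range(n):
        arm.pause(.02); r.append([readout.read_wrist_torque()[2],readout.read_tau()[5],*readout.read_wrist_force()])
    r=np.array(r); v=Ro.from_rotvec(readout.read_tool_rot()).as_matrix()[:,0]
    print("a=%.3f"%((CY-np.arctan2(v[1],v[0]))%6.2832),"Tz %.4f±%.3f tau6 %.4f±%.4f"%(r[:,0].mean(),r[:,0].std()/n**.5,r[:,1].mean(),r[:,1].std()/n**.5),"F",r[:,2:].mean(0).round(1),"open %.4f t %.2f"%(readout.read_opening(),readout.read_time()),flush=True)
E
python3 - <<'E'
from h import *
meas()
for a in(.44,.57,.70,.83,.96,1.09): turn(a); meas()
E
```

```text
a=0.299 Tz 0.0044±0.007 tau6 0.0051±0.0014 F [-0.5  1.1  3.1] open 0.0142 t 13.95
a=0.439 Tz 0.0137±0.008 tau6 0.0114±0.0030 F [-1.3  1.9  4.7] open 0.0139 t 14.49
a=0.570 Tz -0.0139±0.006 tau6 -0.0067±0.0022 F [-1.9  2.1  5.3] open 0.0137 t 15.03
a=0.700 Tz -0.0035±0.008 tau6 -0.0003±0.0022 F [-2.   2.4  5.3] open 0.0139 t 15.56
a=0.830 Tz -0.0057±0.009 tau6 -0.0035±0.0020 F [-2.   2.3  5.6] open 0.0138 t 16.09
a=0.960 Tz -0.0100±0.007 tau6 -0.0025±0.0022 F [-2.2  2.8  5.6] open 0.0138 t 16.62
a=1.090 Tz -0.0141±0.008 tau6 -0.0061±0.0022 F [-2.2  3.   5.9] open 0.0140 t 17.16
```

```bash
sed -i 's/^def meas(n=15)/def meas(n=20)/; $a\    return r.mean(0)' h.py
python3 - <<'E'
from h import *
for a in(1.22,1.355,1.49,1.617,1.75,1.879):
    turn(a); m=meas()
    if abs(m[1])>.03 or abs(m[0])>.04: print("STOP"); break
E
```

```text
a=1.220 Tz -0.0078±0.006 tau6 0.0001±0.0015 F [-2.3  3.4  6. ] open 0.0140 t 17.77
a=1.355 Tz -0.0169±0.007 tau6 -0.0056±0.0018 F [-2.5  3.8  5.9] open 0.0138 t 18.39
a=1.490 Tz -0.0023±0.007 tau6 -0.0034±0.0018 F [-2.3  4.   6.3] open 0.0140 t 19.01
a=1.617 Tz -0.0137±0.005 tau6 -0.0062±0.0018 F [-2.5  4.7  6.1] open 0.0138 t 19.62
a=1.750 Tz -0.0020±0.005 tau6 -0.0015±0.0016 F [-2.2  5.3  5.9] open 0.0135 t 20.23
a=1.879 Tz 0.0274±0.006 tau6 0.0269±0.0018 F [-2.   5.4  6.4] open 0.0140 t 20.84
```

```bash
python3 - <<'E'
from h import *
meas(30)
for a in(1.97,2.06,2.14): turn(a); meas(30)
E
```

```text
a=1.879 Tz 0.0366±0.005 tau6 0.0234±0.0000 F [-2.   5.5  6.1] open 0.0140 t 21.34
a=1.970 Tz 0.0898±0.005 tau6 0.0844±0.0013 F [-2.1  6.   6. ] open 0.0134 t 22.09
a=2.061 Tz -0.1778±0.005 tau6 -0.1730±0.0009 F [-2.   5.2  6.2] open 0.0141 t 22.84
a=2.140 Tz 0.1101±0.005 tau6 0.1166±0.0011 F [-1.6  6.2  6.1] open 0.0137 t 23.59
```

```bash
python3 - <<'E'
from h import *
turn(2.15); meas(10)
arm.command_gripper(.045); arm.pause(.2)
arm.move_straight(list(KN+[0,0,.15]),rate=.2)
arm.move_ptp([.33,-.32,.25],list(down(CY-1)))
arm.pause(.2)
t=eyes.capture("top"); s=eyes.capture("scene"); pickle.dump((t,s),open("end.pkl","wb")); print(readout.read_time())
for n,c in(("t",t),("s",s)):
    b=c["image"].astype(int); m=(b[...,2]-b[...,1]>60)
    v,u=np.nonzero(m); q=onz(c,np.c_[u,v],.088)[:,:2]; k=np.linalg.norm(q-KN[:2],axis=1)<.035
    q=q[k]; ev,V=np.linalg.eigh(np.cov((q-q.mean(0)).T)); print(n,k.sum(),q.mean(0),"knob est",(CY-np.arctan2(V[1,1],V[0,1]))%np.pi,ev)
cv2.imwrite("pics/end.png",np.hstack([cv2.resize(t["image"][235:295,170:285],(400,209),interpolation=2),cv2.resize(s["image"][185:290,160:260],(400,420),interpolation=2)[:209]]) if 0 else np.vstack([cv2.resize(t["image"][235:295,170:285],(575,300),interpolation=2),cv2.resize(s["image"][180:255,140:280],(575,300),interpolation=2)]))
E
```

```text
a=2.150 Tz 0.1306±0.011 tau6 0.1428±0.0003 F [-1.6  6.5  5.9] open 0.0137 t 24.01
27.3083
t 149 [ 0.46791384 -0.08525798] knob est 2.0786959703630528 [2.11341800e-05 1.83678962e-04]
s 0 [nan nan] knob est nan [nan nan]<stdin>:11: RuntimeWarning: Mean of empty slice.
  ret = um.true_divide(
  avg = a.mean(axis, **keepdims_kw)
<stdin>:11: RuntimeWarning: Degrees of freedom <= 0 for slice
  c *= np.true_divide(1, fact)
  c *= np.true_divide(1, fact)
```

View pics/end.png

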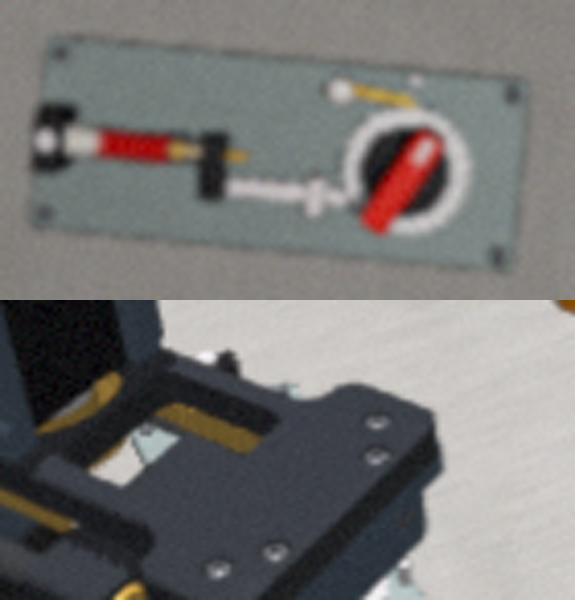

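The wing reads 2.08 rad, so it sits on the 2.094 tooth, one click past the 1.833 tooth around which the torque rose. The battery is against the stop and the arm is clear of everything, so I'm handing it in.

```bash
python3 - <<'E'
from h import *
print(workorder.close_job(), readout.read_time())
E
```

```text
the job is handed in; nothing more can be done
the job is handed in; nothing more can be done
```

I handed the job in with the battery in the V bed against the stop and the pawl holding the knob at about 2.09 rad, one click past the first pressing click. Pin force is inferred from the felt torque at roughly 9.5–12 N, and no verdict was returned.

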